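Find and seat the rocking terminal cover

ROBOT

A 6-joint arm with a two-finger parallel gripper is mounted at the origin on the work surface. World frame = base frame: x ahead of the robot, y to its left, z up, the work surface at z = 0. Lengths are in m, angles in rad, forces in N, time in s.
With the tool pointing down it reaches from about 0.275 to 0.825 m from the base axis. Payload 4.9 kg.
Tool frame: the origin (TCP) lies midway between the tips of the shut fingers; the grasp point (between the pads) lies 19 mm behind it (grip_point_offset is the distance from the TCP to the grasp point, in m); z points along the fingers, x is the direction in which the jaws open and shut, and the axes are right-handed (so a half turn about z gives the same grasp; the last joint's range is limited). The gripper opens to 85 mm and grips with 20 to 120 N. Pads are 22 mm wide; open, the fingers measure 114 mm over their backs; the gripper's body (76 mm by 85 mm) begins 54 mm behind the grasp point. The pads swing forward as they close: fully open they stand 13 mm farther back than shut.
Start: joints at [-1.481, 0.326, -0.193, 1.052, 0, 1.437], TCP at [0.122, -0.536, 0.231] pointing down, gripper open.
Joint ranges: [-2.65, 2.65], [-0.97, 1.79], [-1.3, 1.35], [-1.93, 2.1], [-1.47, 1.37], [-3.14, 3.14]. Speed limits (rad/s): [2.57, 2.57, 3.14, 3.14, 3.14, 3.14].

INTERFACE

Orientations are given as a rotation vector (axis times angle).
In Python, from cell import * gives the robot as it stands. Calls block until the motion is done:
- movep(position, orientation): joint-space move of the TCP to a pose.
- move_l(position, velocity=0.15, rot=None, until_force=None): straight line of the TCP; rot=None keeps the orientation; velocity is the mean speed in m/s. With until_force (N) it stops when the force on the tool has changed by that much, and returns True; else False.
- set_joints(angles): joint-space move.
- let_go() and grab(newtons=None): open the fingers fully, or close them until they stop; newtons is the grip in N (None keeps the last).
- sleep(seconds).
- ik(position, orientation): joint angles nearest the present ones, or None.
- get_state(): the state.
- grab_frame(name): name is "side" or "top" or "wrist"; returns a dict with "img" (420x560x3 uint8, red, green, blue), "fx", "fy", "cx", "cy" (pixels), "k1" (the pictures are not rectified: a ray, as slopes to the right and down, at radius r is drawn at 1 + k1 r^2 times it, then the intrinsics apply), "cam_to_world" (4x4, takes a point from camera to world coordinates); the wrist camera has in their place "T_tool_cam" (4x4, takes a point from camera to tool coordinates, whose origin is the TCP and whose axes are the tool frame's). Camera axes: x right, y down, z forward; pixel columns grow to the right and rows downward; lengths in m; the calibration is good to about 2 mm. A picture is of the moment at which its call begins: read the wrist's pose just before it. There is no depth.
A pose or a line that the arm cannot do raises MotionError and nothing moves.
- sign_off(): hands the job in, once; it reports no verdict.
Trained networks look in the newest picture that a camera, given by its name, has taken for a name from the list of things; names that differ only in an ending like _2 or _b are one class to them, and where a whole thing is asked for, a point or a joint stands for the part that bears it (a point fixed in the world has none). Each returns a list of dicts, best first, with "score" (0 to 1); they miss things now and then, are a little off and sometimes report something else, mostly with a low value. They report only what shows in the picture. A call takes as long as a camera call.
- spot_in(camera, name): "centre" ([column, row] in pixels, amid what is visible of it).
- silhouettes(camera, name): "mask" (420x560 bool, what is visible of it) and "centre" ([column, row] in pixels, amid what is visible of it).
- tip_of(camera, name): "centre" ([column, row] in pixels: a listed point, or the origin of a listed thing).
The state is a dict: "clock": time; "q": joint angles; "joint_velocities": joint speeds; "tau": joint torques, N m; "position": TCP position; "eef_rot": TCP orientation; "contact_force": force on the tool from outside, world axes, zero at the start; "wrist_torque": the same for the moment, N m; "finger_gap": opening from 0.0 (shut) to 1.0 (fully open).
Only numpy, scipy, OpenCV 4.12 (cv2) and the standard library are available. Lean on these libraries where they do the work, as an engineer would, in place of code of your own. Each camera call takes 0.05 s, during which the arm holds its last target.

TASK

One of the four identical covers on the terminal box is not clipped home. With the fingertips press lightly on the ends of the covers until you find the one that rocks, then press that one firmly in its middle until it is fully home, and let go. A hard push squashes the soft gasket under a sound cover, so touch those only lightly; do not pry any cover up, and leave the screwdriver, the cable gland and the gas detector where they lie.

Things in the scene. Friction and masses are not known exactly. Their poses are not given: they have to be found in the camera images.
- terminal_box: Grey-green terminal box on its back, fixed to the desk: 156 (x) x 366 (y) x 50 mm high; four short capped glands stick out 24 mm from its far (+x) side. Origin: centre of its underside, z up. Four identical covers lie in a row along its y, 80 mm apart: flat slabs 100 mm long (box x) by 62 mm wide (box y), 12 mm thick, in black frames 5 mm high. Three are sound, one (any place) is loose.
- place_1 (a point): Centre of cover place 1 (box y = -120 mm) on the box's top face, 50 mm above the desk; axes as the box. The middle of that cover's top is 16 to 24 mm above this point: the heights of the four covers differ by a few mm and do not tell which is loose. Which place has the loose cover changes.
- place_2 (a point): Centre of cover place 2 (box y = -40 mm) on the box's top face, 50 mm above the desk; axes as the box. The middle of that cover's top is 16 to 24 mm above this point: the heights of the four covers differ by a few mm and do not tell which is loose. Which place has the loose cover changes.
- place_3 (a point): Centre of cover place 3 (box y = 40 mm) on the box's top face, 50 mm above the desk; axes as the box. The middle of that cover's top is 16 to 24 mm above this point: the heights of the four covers differ by a few mm and do not tell which is loose. Which place has the loose cover changes.
- place_4 (a point): Centre of cover place 4 (box y = 120 mm) on the box's top face, 50 mm above the desk; axes as the box. The middle of that cover's top is 16 to 24 mm above this point: the heights of the four covers differ by a few mm and do not tell which is loose. Which place has the loose cover changes.
- loose_rock (a joint): Tilt (rad) of the loose cover, wherever it is, about its middle cross line (box y). 0 = level, positive = far (+x) end down. Pressed on an end it tips up to 0.12 rad (end 6 mm down) against a soft spring: 3.5 N at 35 mm from the middle tips it fully. Let go, it springs back level; once home it no longer rocks.
- loose_seat (a joint): How far (m) the loose cover is pushed into its place: 0 = as found, 0.006 = fully home (top 15 mm above the box's top face); negative = pulled up. It resists with about 12 N of friction and stays where left: a firm push of 15 to 20 N within 10 mm of its middle seats it; a light push on an end only tips it.
- gasket_1 (a joint): How far (m) sound cover number 1 (its place is not told and changes) is pressed in: 0 = untouched, grows downwards. A sound cover, pressed anywhere, gives straight down without tilting against a spring of about 3 N per mm, and comes back; 4 mm (12 N) is too much for its gasket, 5.5 mm is the stop.
- gasket_2 (a joint): How far (m) sound cover number 2 (its place is not told and changes) is pressed in: 0 = untouched, grows downwards. A sound cover, pressed anywhere, gives straight down without tilting against a spring of about 3 N per mm, and comes back; 4 mm (12 N) is too much for its gasket, 5.5 mm is the stop.
- gasket_3 (a joint): How far (m) sound cover number 3 (its place is not told and changes) is pressed in: 0 = untouched, grows downwards. A sound cover, pressed anywhere, gives straight down without tilting against a spring of about 3 N per mm, and comes back; 4 mm (12 N) is too much for its gasket, 5.5 mm is the stop.
- screwdriver: Loose screwdriver, bystander, about 200 mm long, lying on the desk at the left (+y) end of the box. Origin: centre of its underside.
- gland: Loose brass cable gland, bystander, standing on the desk at the right (-y) end of the box: 32 mm wide, 34 mm high. Origin: centre of its underside.
- gas_detector: Loose orange hand-held gas detector, bystander, lying on the desk beyond the far side of the box: 60 x 100 x 28 mm. Origin: centre of its underside.

How it is judged:
On the way, in this order (a step that is already met when the one before it is completed fails the run):
1. the loose cover is made to rock under a light press on one of its ends, while not yet home (value of joint loose_seat below 0.002 m and (value of joint loose_rock above 0.04 rad or value of joint loose_rock below -0.04 rad)), for 0.05 s.
2. the loose cover is pressed fully home (value of joint loose_seat above 0.005 m and value of joint loose_rock between -0.025 and 0.025 rad), for 0.1 s.
At the end, for the whole second after the job is handed in: The loose cover is home (pushed in more than 5 of its 6 mm, tilt under 0.025 rad), the sound covers have come back to within 1 mm, and the bystanders lie within 15 mm of where they were (all of step 2 and value of joint each of gasket_1, gasket_2, gasket_3 below 0.001 m and distance of each of screwdriver, gland, gas_detector from where it was at the start of the episode below 0.015 m); the robot touches nothing.
It fails at once if a sound cover is pressed in by more than 4 mm (about 12 N) (value of joint any of gasket_1, gasket_2, gasket_3 above 0.004 m).
It fails at once if the loose cover is pried up by more than 3 mm (value of joint loose_seat below -0.003 m).
It fails at once if the screwdriver is moved or lifted by more than 15 mm (distance of screwdriver from where it was at the start of the episode above 0.015 m).
It fails at once if the cable gland is moved or lifted by more than 15 mm (distance of gland from where it was at the start of the episode above 0.015 m).
It fails at once if the gas detector is moved or lifted by more than 15 mm (distance of gas_detector from where it was at the start of the episode above 0.015 m).
It also fails if it takes over 48 s, if anything falls off the work surface, if the arm or the gripper's body presses on something with over 40 N, if the wrist force passes 120 N, or if a joint passes its speed limit or range.

## Working session

There is one attempt and no reset: what is moved stays moved. The work goes in short steps, each a Python script; the robot and the scene stay as the last script left them, time stands still between calls to the robot, and variables do not carry over. Pictures are saved under pics/ and viewed, and the job is handed in when it is done.

```bash
mkdir -p pics; ls; python3 - <<'E'
from cell import *
import cv2, numpy as np
for c in ("top","side"):
    f=grab_frame(c); cv2.imwrite(f"pics/{c}0.png",f["img"][:,:,::-1]); print(c,f["fx"],f["fy"],f["cx"],f["cy"],f["k1"],np.round(f["cam_to_world"],4).tolist())
    for n in ("place_1","place_2","place_3","place_4","terminal_box","screwdriver","gland","gas_detector"):
        print(n,[(np.round(d["centre"],1).tolist(),round(d["score"],2)) for d in tip_of(c,n)][:5])
s=get_state();print(s)
E
```

```text
pics
top 383.6090392780394 383.6090392780394 275.41711799193035 208.37466393544605 -0.025572666468409933 [[0.0008, -0.9807, 0.1954, 0.457], [-0.9999, 0.0026, 0.0169, 0.0128], [-0.0171, -0.1953, -0.9806, 0.964], [0.0, 0.0, 0.0, 1.0]]
place_1 [([293.8, 236.1], 0.9), ([266.6, 231.6], 0.65), ([364.9, 232.8], 0.63)]
place_2 [([293.8, 236.1], 0.9), ([266.6, 231.6], 0.65), ([364.9, 232.8], 0.63)]
place_3 [([293.8, 236.1], 0.9), ([266.6, 231.6], 0.65), ([364.9, 232.8], 0.63)]
place_4 [([293.8, 236.1], 0.9), ([266.6, 231.6], 0.65), ([364.9, 232.8], 0.63)]
terminal_box [([310.7, 239.1], 0.73)]
screwdriver [([204.6, 236.1], 0.68)]
gland [([417.7, 219.0], 0.52)]
gas_detector [([305.0, 174.3], 0.96)]
side 422.79925405196246 422.79925405196246 285.1429589686608 208.16152244775267 -0.10300841365750138 [[0.987, -0.1176, 0.1091, 0.5506], [-0.1598, -0.6602, 0.7339, -0.5548], [-0.0143, -0.7418, -0.6705, 0.58], [0.0, 0.0, 0.0, 1.0]]
place_1 [([260.5, 259.1], 0.86)]
place_2 [([260.5, 259.1], 0.86)]
place_3 [([260.5, 259.1], 0.86)]
place_4 [([260.5, 259.1], 0.86)]
terminal_box [([262.8, 262.9], 0.89), ([258.1, 264.5], 0.67)]
screwdriver [([246.0, 171.9], 0.7)]
gland [([321.0, 412.3], 0.56)]
gas_detector [([352.2, 249.2], 0.81)]
{'clock': 0.9, 'q': array([-1.48122194e+00,  3.26157120e-01, -1.92600911e-01,  1.05200540e+00,
       -2.51482523e-05,  1.43663339e+00]), 'joint_velocities': array([ 0.00080774, -0.00035118, -0.00097904,  0.00105955, -0.001815  ,
       -0.00125103]), 'tau': array([-5.24287061e-04, -4.43313575e+01,  2.62760299e+01,  1.08596483e-03,
        7.07016312e-06,  1.86201305e-06]), 'position': array([ 0.12205643, -0.53630215,  0.23130386]), 'eef_rot': array([ 2.45551524e+00, -1.95953839e+00,  7.17050776e-06]), 'contact_force': array([-0.21595473,  0.10367516,  0.56838839]), 'wrist_torque': array([ 0.08354149, -0.00298164, -0.05673848]), 'finger_gap': 1.0029781032897969}
```

View pics/top0.png

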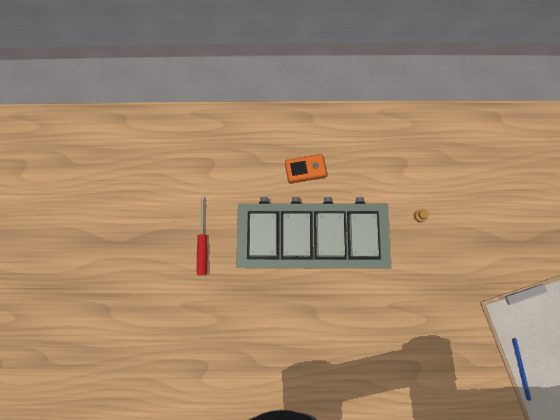

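View pics/side0.png

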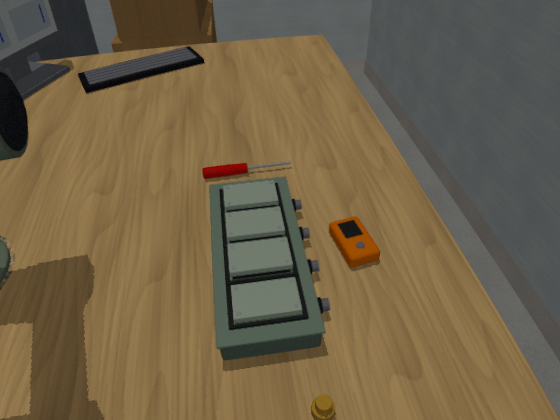

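The top image shows the box at about (237–391, 204–268), with covers centred near columns 263, 297, 330 and 365 on row 235. Left in the image is +y, so place 4 is leftmost. The bystanders are clear of the covers. Next I'll fit the box pose.

```bash
cat > h.py <<'E'
import numpy as np, cv2
from scipy.optimize import least_squares
def proj(f,P):
    M=np.linalg.inv(np.array(f["cam_to_world"])); p=np.asarray(P)@M[:3,:3].T+M[:3,3]
    s=p[:,:2]/p[:,2:]; s=s*(1+f["k1"]*(s**2).sum(1,keepdims=True))
    return s*[f["fx"],f["fy"]]+[f["cx"],f["cy"]]
def box(b,pts):
    c,s=np.cos(b[2]),np.sin(b[2]); pts=np.asarray(pts,float)
    return np.c_[b[0]+c*pts[:,0]-s*pts[:,1], b[1]+s*pts[:,0]+c*pts[:,1], pts[:,2]]
C=[[.078,.183,.05],[.078,-.183,.05],[-.078,-.183,.05],[-.078,.183,.05]]
E
python3 - <<'E'
from cell import *
from h import *
F={c:grab_frame(c) for c in("top","side")}
for c in F:
    m=silhouettes(c,"terminal_box"); print(c,[(d["score"],int(d["mask"].sum())) for d in m])
    F[c]["m"]=m[0]["mask"].astype(np.uint8)
    mm=cv2.morphologyEx(F[c]["m"],cv2.MORPH_OPEN,np.ones((15,15))); F[c]["mo"]=mm
    print(cv2.boxPoints(cv2.minAreaRect(cv2.findNonZero(mm))).round(1).tolist())
# fit: silhouette of box hull vs mask opened
C8=np.array(C+[[p[0],p[1],0] for p in C])
def hullmask(f,b):
    im=np.zeros((420*4,560*4),np.uint8)
    h=cv2.convexHull(((proj(f,box(b,C8))+.5)*4).astype(np.int32)); cv2.fillConvexPoly(im,h,255)
    return cv2.resize(im,(560,420),interpolation=cv2.INTER_AREA)/255.
from scipy.optimize import minimize
for cams in (["top"],["side"],["top","side"]):
    def cost(b): return sum(np.abs(hullmask(F[c],b)-F[c]["mo"]).sum() for c in cams)
    r=minimize(cost,[.41,-.07,0],method="Nelder-Mead",options=dict(initial_simplex=[[.41,-.07,0],[.43,-.07,0],[.41,-.05,0],[.41,-.07,.05]],xatol=1e-4,fatol=.1))
    print(cams,r.x,r.fun)
b=r.x
print(box(b,[[0,y,.05] for y in(-.12,-.04,.04,.12)]).round(4).tolist())
for c in F:
    im=F[c]["img"][:,:,::-1].copy(); im=cv2.resize(im,None,fx=2,fy=2)
    L=lambda P:cv2.polylines(im,[((proj(F[c],box(b,P))+.5)*2).astype(int)],True,(0,0,255),1)
    L(C)
    for y in(-.12,-.04,.04,.12): L([[.05,y+.031,.07],[.05,y-.031,.07],[-.05,y-.031,.07],[-.05,y+.031,.07]])
    x,y=(200,120) if c=="top" else (160,150)
    crop=im[2*y:2*y+480,2*x:2*x+480]; cv2.imwrite(f"pics/{c}_fit.png",crop)
E
```

```text
top [(0.77, 3731)]Traceback (most recent call last):
  File "<stdin>", line 8, in <module>
cv2.error: OpenCV(4.12.0) /io/opencv/modules/imgproc/src/convhull.cpp:143: error: (-215:Assertion failed) total >= 0 && (depth == CV_32F || depth == CV_32S) in function 'convexHull'
```

```bash
cat > fit.py <<'E'
from cell import *
from h import *
from scipy.optimize import minimize
F={c:grab_frame(c) for c in("top","side")}
for c in F:
    m=silhouettes(c,"terminal_box"); print(c,[(d["score"],int(d["mask"].sum())) for d in m])
    g=m[0]["mask"].astype(np.uint8)
    k,_=cv2.findContours(cv2.morphologyEx(g,cv2.MORPH_CLOSE,np.ones((5,5))),cv2.RETR_EXTERNAL,cv2.CHAIN_APPROX_NONE)
    o=np.zeros_like(g); cv2.drawContours(o,k,-1,1,-1)
    F[c]["mo"]=cv2.morphologyEx(o,cv2.MORPH_OPEN,np.ones((15,15))); print(F[c]["mo"].sum())
C8=np.array(C+[[p[0],p[1],0] for p in C])
def hullmask(f,b):
    im=np.zeros((420*4,560*4),np.uint8)
    h=cv2.convexHull(((proj(f,box(b,C8))+.5)*4).astype(np.int32)); cv2.fillConvexPoly(im,h,255)
    return cv2.resize(im,(560,420),interpolation=cv2.INTER_AREA)/255.
for cams in (["top"],["side"],["top","side"]):
    def cost(b): return sum(np.abs(hullmask(F[c],b)-F[c]["mo"]).sum() for c in cams)
    r=minimize(cost,[.41,-.07,0],method="Nelder-Mead",options=dict(initial_simplex=[[.41,-.07,0],[.43,-.07,0],[.41,-.05,0],[.41,-.07,.05]],xatol=1e-4,fatol=.1))
    print(cams,r.x,r.fun)
b=r.x
print(box(b,[[0,y,.05] for y in(-.12,-.04,.04,.12)]).round(4).tolist())
for c in F:
    im=F[c]["img"][:,:,::-1].copy(); im=cv2.resize(im,None,fx=2,fy=2)
    L=lambda P:cv2.polylines(im,[((proj(F[c],box(b,P))+.5)*2).astype(int)],True,(0,0,255),1)
    L(C)
    for y in(-.12,-.04,.04,.12): L([[.05,y+.031,.07],[.05,y-.031,.07],[-.05,y-.031,.07],[-.05,y+.031,.07]])
    x,y=(200,120) if c=="top" else (160,150)
    crop=im[2*y:2*y+480,2*x:2*x+480]; cv2.imwrite(f"pics/{c}_fit.png",crop)
t=np.hstack([cv2.imread("pics/top_fit.png")[:,:395],cv2.imread("pics/side_fit.png")[:,:395]]);cv2.imwrite("pics/fit.png",t)
E
python3 fit.py
```

```text
top [(0.63, 3306)]
9673
side [(0.57, 7087)]
3332
['top'] [ 0.57528029 -0.0615747  -0.01696413] 390.11764705882354
['side'] [0.53740741 1.85296296 1.99814815] 3332.0
['top', 'side'] [ 0.57584892 -0.05795992 -0.00992046] 14237.086274509806
[[0.5747, -0.178, 0.05], [0.5755, -0.098, 0.05], [0.5762, -0.018, 0.05], [0.577, 0.062, 0.05]]
```

View pics/fit.png

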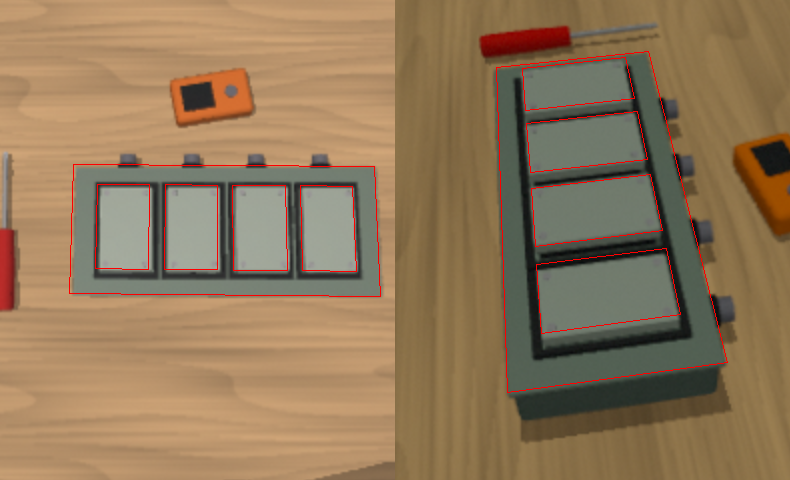

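The overlay matches the covers in both views to within about 3 mm, with the box at about (0.5755, -0.060) and yaw about -0.013. I'll start probing.

```bash
cat >> h.py <<'E'
B=[.5755,-.060,-.013]
a=(-np.pi/2+B[2])/2
ROT=np.pi*np.array([np.cos(a),np.sin(a),0])
Y={1:-.12,2:-.04,3:.04,4:.12}
def pt(k,u,z): return box(B,[[u,Y[k],z]])[0]
E
cat > probe.py <<'E'
import sys
from cell import *
from h import *
def fz(n=1):
    s=get_state(); return s["contact_force"][2],s["position"][2],s["clock"]
def probe(k,u=-.038):
    move_l(pt(k,u,.085),.15); sleep(.15)
    f0=fz()[0]
    h=move_l(pt(k,u,.060),.02,until_force=1.5)
    f,z,_=fz(); print("place",k,"hit",h,"z",round(z,4),"f",round(f-f0,2))
    z0=z; fs=[]
    for i in range(1,4):
        move_l(pt(k,u,z0-.0007*i),.01); sleep(.08)
        f,z,t=fz(); fs.append((round((z0-z)*1e3,2),round(f-f0,2)))
        if f-f0>7: break
    print(fs,"t",t)
    move_l(pt(k,u,.085),.15)
    return fs
E
python3 - <<'E'
from probe import *
grab(20)
movep(pt(2,-.038,.13),ROT); print(fz(),get_state()["position"],pt(2,-.038,.13))
probe(2)
E
```

```text
(np.float64(-0.14094841235746763), np.float64(0.13018094624203158), 4.2) [ 0.53705914 -0.10033272  0.13018095] [ 0.53698323 -0.09950263  0.13      ]
place 2 hit True z 0.072 f 4.25
[(np.float64(0.42), np.float64(5.56)), (np.float64(0.95), np.float64(6.22)), (np.float64(1.46), np.float64(8.62))] t 6.525
```

Place 2 is stiff at about 3 N/mm, so it's sound. I'll move to the next ones and press a bit less.

```bash
sed -i 's/f-f0>7/f-f0>5.5/; s/,.02,until_force=1.5/,.015,until_force=1.2/' probe.py; python3 - <<'E'
from probe import *
for k in (3,4,1):
    fs=probe(k)
    if fs[-1][1]<4: print("soft",k); break
E
```

```text
place 3 hit True z 0.0692 f 1.33
[(np.float64(0.72), np.float64(2.71)), (np.float64(1.47), np.float64(4.36)), (np.float64(2.04), np.float64(5.35))] t 9.6417
place 4 hit True z 0.0683 f 3.13
[(np.float64(0.54), np.float64(4.73)), (np.float64(1.13), np.float64(6.71))] t 12.475
place 1 hit True z 0.0648 f 3.59
[(np.float64(0.54), np.float64(4.11)), (np.float64(1.11), np.float64(6.28))] t 16.5167
```

Every end looks stiff once the stop triggers, but the trigger may have come after a full tip. I'll take a finer force profile, starting with place 1, where contact was lowest.

```bash
cat >> probe.py <<'E'
def prof(k,u,zs,ze,step=.0006,fmax=5):
    move_l(pt(k,u,zs),.15); sleep(.2); f0=np.mean([fz()[0]]); out=[]
    z=zs
    while z>ze:
        z-=step; move_l(pt(k,u,z),.012); sleep(.04); f,zz,t=fz(); out.append((float(round(zz*1e3,1)),float(round(f-f0,1))))
        if f-f0>fmax: break
    print(k,u,out,"t",t); move_l(pt(k,u,.085),.2)
    return out
E
python3 - <<'E'
from probe import *
prof(1,-.038,.0725,.0635,fmax=4)
E
```

```text
1 -0.038 [(72.0, 0.8), (71.3, 0.5), (70.7, -0.3), (70.1, -0.1), (69.5, -0.8), (68.9, 0.1), (68.3, 0.2), (67.7, 1.0), (67.1, -0.0), (66.5, 0.5), (65.9, -0.4), (65.4, 1.1), (64.8, 3.2), (64.3, 4.9)] t 21.3417
```

Place 1 is sound: it's free down to 66 mm, then rises at about 3.3 N/mm. Place 3 has the softest slope at about 2 N/mm, so I'll profile it next.

```bash
python3 - <<'E'
from probe import *
prof(3,-.043,.0725,.0645,step=.0008,fmax=5)
E
```

```text
3 -0.043 [(71.6, 0.6), (70.9, -0.1), (70.1, -0.0), (69.3, 1.3), (68.5, 2.4), (67.7, 3.5), (66.8, 4.3), (66.4, 7.8)] t 25.35
```

Place 3 gives at only about 1.3 N/mm over about 3.5 mm and then hits a stop, so it's the one that rocks. Now I'll press its middle. A sound cover would show itself there by giving at low force, and I'll stop if that happens.

```bash
python3 - <<'E'
from probe import *
k=3;u=0
move_l(pt(k,u,.085),.15);move_l(pt(k,u,.0725),.1); sleep(.2); f0=fz()[0]; z=.0725; zc=None; out=[]
while z>.058:
    z-=.0006; move_l(pt(k,u,z),.015); sleep(.03); f,zz,t=fz(); f-=f0
    out.append((float(round(zz*1e3,1)),float(round(f,1))))
    if zc is None and f>1.5: zc=zz
    if zc and zc-zz>.002 and f<9.5 and zz>.067: print("sound-like, abort"); break
    if f>26 : print("stop"); break
print(out,t)
sleep(.15)
print(fz())
move_l(pt(k,u,.12),.2)
s=get_state(); print(s["contact_force"],s["clock"])
E
```

```text
stop
[(72.0, 0.1), (71.2, -0.2), (70.6, 0.8), (70.5, 3.8), (70.2, 7.7), (69.9, 9.7), (69.4, 9.7), (68.9, 10.9), (68.2, 11.6), (67.7, 11.9), (67.1, 11.4), (66.5, 11.2), (65.9, 11.5), (65.3, 11.0), (64.8, 12.0), (64.6, 14.7), (64.4, 17.9), (64.4, 22.5), (64.3, 26.6)] 31.8917
(np.float64(26.24794958784901), np.float64(0.06432600643286071), 32.0417)
[-0.00548354 -0.45799807 -0.4810869 ] 32.4833
```

The cover slid about 6 mm at a steady 12 N or so, then stopped hard at 64.4 mm, so it's home. I'll take one quick look, then hand in.

```bash
python3 - <<'E'
from cell import *
from h import *
move_l(pt(3,-.0,.2),.25)
f=grab_frame("side"); cv2.imwrite("pics/end.png",f["img"][:,:,::-1])
for n in("screwdriver","gland","gas_detector"): print(n,[d["centre"] for d in tip_of("side",n)][:1])
s=get_state(); print(s["position"],s["contact_force"],s["clock"])
sign_off()
E
```

```text
screwdriver [[246.6, 172.0]]
gland []
gas_detector [[354.9, 247.5]]
[ 0.5747698  -0.01982026  0.19804994] [0.23193352 0.42351747 0.32148611] 33.15
the job is handed in; nothing more can be done
```

View pics/end.png

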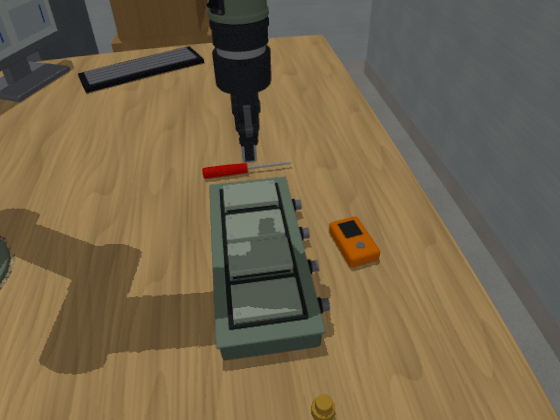

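The loose cover was at place 3. I pressed it fully home and handed the job in at about 33 s; no verdict was reported.

- **Finding it:** I pressed lightly on the near end of each cover. Places 1, 2 and 4 resisted at about 3 N/mm. Place 3 gave at only about 1.3 N/mm over about 3.5 mm before it hit a stop, which is the cover rocking.
- **Seating it:** Pressed in its middle, place 3 slid about 6 mm at a steady 11–12 N and then stopped hard with its top at z = 64.4 mm, where home is about 65 mm. The push peaked at about 26 N, more than the 15–20 N suggested.
- **Sound covers:** The highest force read on one was 8.6 N, about 2.9 mm of gasket travel and under the 4 mm limit. The force readings carry about 0.5–1 N of noise, and the first probe overshot its stop to 4.3 N.
- **Final look:** The arm was clear, with tool force at about zero. In the last picture (`pics/end.png`) the box is at (263, 262), the screwdriver at (246, 172), the gas detector at (354, 240) and the gland at (322, 407), all as at the start.
- **Checks that failed or weren't done:** The network did not find the gland in that last picture, so I judged it by eye. Its gas detector estimate moved by about 3 px, which looks like noise. I did not press the ends of place 3 again to confirm it no longer rocks.

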